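# Hook the slide rack out of the deep staining tank

### The arm

A 6-joint arm with a two-finger parallel gripper is mounted at the origin on the work surface. World frame = base frame: x ahead of the robot, y to its left, z up, the work surface at z = 0. Lengths are in mm, angles in degrees, forces in N, time in s.
With the tool pointing down it reaches from about 350 to 850 mm from the base axis. Payload 8.1 kg.
Tool frame: the origin (TCP) lies on the front face of the gripper's body, between the roots of the fingers; the fingertips stand 73 mm ahead of it and the grasp point (between the pads) lies pinch_z ahead of it (pinch_z is the distance from the TCP to the grasp point, in mm); z points along the fingers, y is the line along which they close (so a half turn about z gives the same grasp; the last joint's range is limited). The gripper opens to 85 mm and grips with 20 to 120 N. Pads are 22 mm wide; open, the fingers measure 114 mm over their backs; the gripper's body (76 mm by 85 mm) begins 54 mm behind the grasp point. The pads swing forward as they close: fully open they stand 13 mm farther back than shut.
Start: joints at [72.227, 7.471, 85.268, -0, 87.261, -4.893], TCP at [133.724, 584.913, 303.892] pointing down, gripper open.
Joint ranges: [-169.43, 169.43], [-51.17, 129.36], [1.28, 143.12], [-76.62, 256.62], [0, 156.53], [-152.29, 152.29]. Speed limits (degrees/s): [136.94, 136.94, 159.86, 180, 180, 180].

### API

Orientations are given as a 3x3 rotation matrix whose columns are the frame's x, y, z axes.
In Python, from workcell import read_state, grab_frame, camera_info, close_job, pinch_z gives the robot as it stands.
- The arm moves only by the tool drive_tool, never from a script. Its arguments are lists of equal length, an entry for each row: "offset": the shift along the world's x, y, z in cm, a list of three; "roll": the turn about the world's z in degrees; "fingers": the opening, from 0 (shut) to 1 (fully open). A call has 1 to 8 rows; each row shifts and turns the commanded pose from where the row before left it; what a row does not reach is not made up. A row lasts 1/10 s, in which the tool goes at most 50 mm and 8.59 degrees, less where a joint would pass 70% of its speed; a pose out of reach is approached as far as the arm can. A call with a gripper value outside its range is refused whole. The fingers move at their own pace and stop on an object; the grip force is fixed at half the most. Time passes only in rows, so rows that do not move let the fingers close. It gives the time, the measured TCP pose, the force, the opening and the grip force at its end, in the units of the state.
- read_state(): the state, without advancing time (a new reading comes with each control period).
- grab_frame(name): name is "scene" or "top"; returns (picture, depth): 400x640x3 uint8, blue, green, red; 400x640 float32, mm along the optical axis (not along the pixel's ray), 0 where there is no reading.
- camera_info(name): a dict with "fx", "fy", "cx", "cy" (pixels), "rvec" (rotation vector, rad) and "tvec" (3), from world to camera coordinates, as OpenCV has them. Camera axes: x right, y down, z forward; pixel columns grow to the right and rows downward; lengths in mm; the calibration is good to about 2 mm. A picture is of the moment at which its call begins. camera_info takes no time and is no camera call.
- close_job(): hands the job in; it is judged then, once.
The state is a dict: "time": time; "joint_positions": joint angles; "qvel": joint speeds; "effort": joint torques, N m; "position": TCP position; "orientation": TCP orientation; "force": force on the tool from outside, world axes, zero at the start; "wrist_torque": the same for the moment, N m; "gripper_width": finger opening in mm; "finger_force": force on a finger pad.
Only numpy, scipy, OpenCV 4.12 (cv2) and the standard library are available. Lean on these libraries where they do the work, as an engineer would, in place of code of your own. Each camera call takes 0.05 s, during which the arm holds its last target. There are 200 camera calls.

### The job

Take the hook rod from its fork, reach down into the narrow staining tank with it, feel gently for the slide rack, hook the rack by its bail and lift it out. Stand the rack upright in the steel drip tray and unhook it, then hang the rod back in the fork by its collar. Never press or pull hard on the glass slides or the tank, move the rack only with the hook and not with the fingers, keep it from tipping over, and leave the other things on the bench alone.

Things in the scene. Friction and masses are not known exactly. Their poses are not given: they have to be found in the camera images.
- rod: Hook rod hanging upright in the fork, 150 g, z up. Origin: underside centre of its collar (30 mm across, 5 thick). Above: black handle 16 x 16 mm, faces square to x and y, top 61 mm over the origin. Below: ferrule 9 mm across to -10 mm, then a telescopic 6 mm wire ending in a hook. How far the wire is drawn out is NOT measured: the hook's underside is 93 to 133 mm below the origin.
- rod_grip (a point): On the rod's axis in the handle, 35 mm above the rod's origin: where to grip it from above. The wire is stiff and keeps its length up to about 45 N.
- rod_axis (a point): On the rod's axis, 100 mm below its origin, near the hook but not marking its height. The hook: the wire turns square into a foot along the rod's own +x (wire axis to tip axis 16 mm), then up into a short tip, its top 11 mm above the foot's axis. Hook 14 mm high, 22 long, 6 wide; 10 mm free between wire and tip.
- fork: Fixed holder. Origin: underside of its base, on the axis of the hanging rod. Two level prongs, 10 mm wide with a 16 mm gap, run along its x and open to -x; their ends lie 20 mm to -x of the axis; the post stands 38 to 52 mm to +x. To take the rod, lift it about 10 mm and draw it 50 mm to the fork's -x; hang it back the same way.
- fork_seat (a point): On the fork, midway between the prongs at the level of their top, 145 mm above the bench: where the origin of the hanging rod belongs (play about 3 mm across; within 8 mm is well hung).
- tank: Fixed clear staining tank, narrow and tall, open on top, on a white foot 90 x 130 x 8 mm. Origin: underside centre. Inside 29 mm along its x, 100 mm along its y; walls 5 mm; inner floor 8 mm, rim 128 mm above the bench. On the end walls (y = +-50 mm) steel ledges reach 8 mm inwards, top 39 mm above the bench.
- tank_mouth (a point): Centre of the tank's mouth, at rim height (128 mm). Deep inside, above each ear of the rack, a sprung steel leaf leans 6 mm inwards from the end wall (47 to 62 mm above the bench): pulling the rack up past both leaves takes a slow, steady 4 to 14 N (its weight included) over its first 20 mm, then only its weight.
- rack: Steel rack with four upright glass slides, 160 to 260 g, hanging by two ears on the tank's ledges. Origin: underside centre, 13 mm above the bench at the start; long axis y, along the tank's. Body 23 (x) x 78 mm (y), 94 over the ears; slides end 29 mm, end plates 30 mm above the origin. It can stand on its flat underside.
- rack_bail (a point): Apex of the rack's bail, centre of its 4 mm wire, 54 mm above the rack's origin. The bail lies in the rack's plane x = 0: nearly level along y to 51 mm high at y = +-26 mm, then down to the end plates. 23 mm are free between slides and bail. In the tank about 12 mm lie between bail wire and side wall: the hook goes down there with its foot along y; a quarter turn brings the foot under the bail.
- tray: Fixed steel drip tray, 100 mm (x) x 140 mm (y), lip 10 mm high, wall and floor 4 mm thick. Origin: underside centre; its inner floor is 4 mm above the bench.
- dish: Bystander: glass dish 64 mm across, 16 mm high; origin at underside.
- dropper: Bystander: amber bottle 38 mm across, 75 mm high.
- jar: Bystander: glass jar 52 mm across, 60 mm high.
- beaker: Bystander: small glass beaker 56 mm across, 70 mm high.
- slidebox: Bystander: blue slide box 85 x 110 x 35 mm.
- marker: Bystander: grey marker pen lying, 130 mm long, 14 mm thick.
Things that resemble listed ones, but are neither listed nor needed, are in the scene too. There is more than one size of the tray; the one meant has the size given above.

How it is judged (in metres and radians):
On the way, in this order (a step that is already met when the one before it is completed fails the run):
1. the rack hangs on the hook, clear above the tank's rim (height (world z) of rack above 0.13 m and contact force between rod and rack above 0.5 N), for 0.2 s.
2. the rack stands upright in the tray, unhooked (x of rack in the frame of tray between -0.035 and 0.035 m and y of rack in the frame of tray between -0.055 and 0.055 m and z of rack in the frame of tray below 0.009 m and angle between rack's own z axis and vertical below 0.12 rad and contact force between rod and rack below 0.05 N), for 0.2 s.
At the end, for the whole second after the job is handed in: The rack stands upright (within 0.12 rad) and still on the tray's floor, its centre within 35 mm (x) and 55 mm (y) of the tray's centre, free of the hook; the rod hangs still and upright (within 0.12 rad) in the fork, its collar on the prongs (within 4 mm in height and 10 mm sideways of its seat) (all of step 2 and linear speed of rack below 0.02 m/s and horizontal distance between rod and fork_seat below 0.01 m and z of rod in the frame of fork_seat between -0.004 and 0.004 m and angle between rod's own z axis and vertical below 0.12 rad and linear speed of rod below 0.03 m/s); the robot touches nothing.
It fails at once if the rod presses or pulls on the rack, or the rack is pressed on the tray, with more than 20 N (contact force between rod and rack above 20 N or contact force between rack and tray above 20 N).
It fails at once if anything presses on the tank with more than 20 N (contact force between anything else and tank above 20 N).
It fails at once if the fingers touch the rack (contact force between the fingers and rack above 0.5 N).
It fails at once if the rack tips beyond 0.7 rad (angle between rack's own z axis and vertical above 0.7 rad).
It fails at once if a bystander is moved by more than 30 mm (distance of any of dish, dropper, jar, beaker, slidebox, marker from where it was at the start of the episode above 0.03 m).
It also fails if it takes over 72 s, if anything falls off the work surface, if the arm or the gripper's body presses on something with over 40 N, if the wrist force passes 120 N, or if a joint passes its speed limit or range.

## Working session

There is one attempt and no reset: what is moved stays moved. The work goes in short steps, Python scripts to look and compute and a tool call to move; the robot and the scene stay as the last step left them, time stands still between calls to the robot, and variables do not carry over. Pictures are saved under pics/ and viewed, at most 10 in all, crops included, and the job is handed in when it is done.

Besides the shell and the picture viewer there is one more tool, called after "Emit:" as name(argument=value, ...) on one line, values as JSON. drive_tool: Moves the arm, as the interface text tells. Its arguments: {"type":"object","properties":{"offset":{"type":"array","items":{"type":"array","items":{"type":"number"}}},"roll":{"type":"array","items":{"type":"number"}},"fingers":{"type":"array","items":{"type":"number"}}},"required":["offset","roll","fingers"]}

```bash
mkdir -p pics; ls; cat > h.py <<'E'
import numpy as np, cv2
from workcell import *
def cam(n):
    c=camera_info(n); K=np.array([[c['fx'],0,c['cx']],[0,c['fy'],c['cy']],[0,0,1.]])
    return K,cv2.Rodrigues(np.array(c['rvec'],float))[0],np.array(c['tvec'],float).ravel()
def at_z(n,u,v,z):
    K,R,t=cam(n); d=R.T@np.linalg.inv(K)@[u,v,1]; o=-R.T@t
    return o+d*(z-o[2])/d[2]
def cloud(n,dep):
    K,R,t=cam(n); v,u=np.mgrid[0:400,0:640]
    p=np.stack([(u-K[0,2])/K[0,0]*dep,(v-K[1,2])/K[1,1]*dep,dep],-1)
    return (p-t)@R
def proj(n,P):
    K,R,t=cam(n); q=(R@np.atleast_2d(P).T).T+t; q=q@K.T; return q[:,:2]/q[:,2:]
E
python3 - <<'E'
from h import *
print(pinch_z, read_state())
for n in('scene','top'):
    p,d=grab_frame(n); np.savez(f'{n}0.npz',p=p,d=d); cv2.imwrite(f'pics/{n}0.png',p)
    K,R,t=cam(n); print(n,K[0,0],-R.T@t,R[2])
E
```

```text
pics
53.900000000000006 {'time': 0.0, 'joint_positions': array([ 7.22271041e+01,  7.51532649e+00,  8.53293260e+01,  1.54413336e-03,
        8.72621982e+01, -4.89236486e+00]), 'qvel': array([ 0.02222346,  0.05482432,  0.1818895 , -0.00134258,  0.05215922,
        0.05624313]), 'effort': array([ 1.30258257e-03, -5.69417202e+01, -5.00543261e+01, -1.82362955e-04,
        1.51286193e-02,  8.41163614e-05]), 'position': array([133.58666944, 584.51095393, 302.84158953]), 'orientation': array([[-9.74836650e-01,  2.22919609e-01, -5.94884153e-04],
       [ 2.22920325e-01,  9.74835065e-01, -1.76767334e-03],
       [ 1.85864883e-04, -1.85580453e-03, -9.99998261e-01]]), 'force': array([0.33706165, 0.33948707, 0.13427666]), 'wrist_torque': array([ 0.02426175, -0.00440334, -0.00322984]), 'finger_force': 0.0, 'gripper_width': 85.77005286379585}
scene 466.734630631545 [1069.39082814 -499.0294994  1044.48383802] [-0.50749149  0.41705863 -0.753999  ]
top 520.5877321403581 [ 246.5336563    11.89953601 1467.44501848] [ 0.15222981  0.00233876 -0.98834236]
```

View pics/scene0.png

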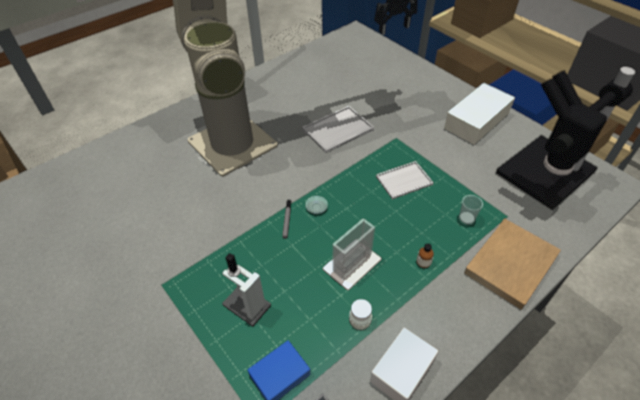

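View pics/top0.png

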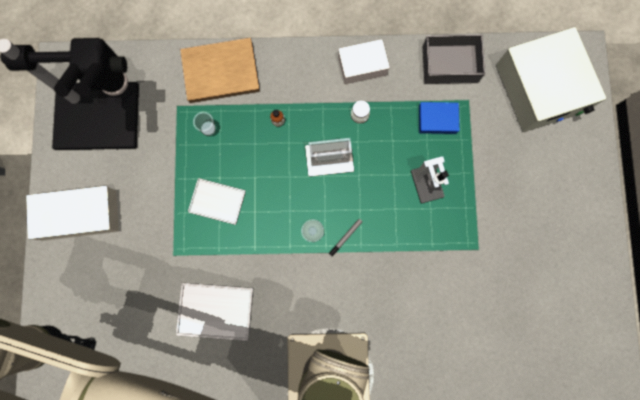

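The scene shows these candidates:
- **Rod:** only the black handle at scene (232,262), top (443,176).
- **Tank:** top (330,155).
- **Trays:** one on the mat at top (216,201), scene (404,179), and one off the mat at top (215,311), scene (338,127). I'll choose between them by size.
- **Other lookalikes:** the dark box at top (455,58) and the white boxes.

Next come enlarged crops.

```bash
python3 - <<'E'
from h import *
T=np.load('top0.npz')['p'];S=np.load('scene0.npz')['p']
def crop(I,x,y,w,h,k): return cv2.resize(I[y:y+h,x:x+w],None,fx=k,fy=k,interpolation=cv2.INTER_CUBIC)
a=crop(T,300,130,65,50,6); b=crop(T,405,150,65,50,6)
c=crop(S,215,245,65,50,6)
d=crop(S,320,210,65,90,6)[:300,:390]
cv2.imwrite('pics/c1.png',np.vstack([np.hstack([a,b]),np.hstack([c,d])]))
a=crop(T,180,170,75,60,5); b=crop(T,170,275,90,75,5)
H=max(a.shape[0],b.shape[0]); a=cv2.copyMakeBorder(a,0,H-a.shape[0],0,0,0)
cv2.imwrite('pics/c2.png',np.hstack([a,b])[:,:800])
# depth clouds
D=np.load('top0.npz')['d'];P=cloud('top',D)
for n,(x0,y0,x1,y1) in dict(trayA=(180,170,255,230),trayB=(170,275,260,350)).items():
    m=np.zeros((400,640),bool);m[y0:y1,x0:x1]=1
    g=cv2.cvtColor(T,cv2.COLOR_BGR2HSV); w=m&(g[...,1]<40)&(g[...,2]>165)
    k,l,s,_=cv2.connectedComponentsWithStats(w.astype(np.uint8)); i=1+s[1:,4].argmax()
    q=np.argwhere(l==i)[:,::-1]; X=np.array([at_z('top',u,v,7)[:2] for u,v in q],np.float32)
    print(n,cv2.minAreaRect(X),s[i])
m=P[...,2]
for n,(x0,y0,x1,y1) in dict(tank=(300,130,362,180),fork=(405,150,465,205)).items():
    s=P[y0:y1,x0:x1].reshape(-1,3); 
    for lo,hi in ((100,118),(118,140),(140,155),(155,185),(185,220)):
        t=s[(s[:,2]>lo)&(s[:,2]<hi)]
        if len(t)>4: print(n,lo,hi,len(t),t.min(0).round(),t.max(0).round(),np.median(t,0).round(1),cv2.minAreaRect(t[:,:2].astype(np.float32)))
E
```

```text
trayA ((481.0313720703125, 307.442138671875), (141.63890075683594, 101.67745208740234), 74.0759048461914) [ 188  179   57   45 1755]Traceback (most recent call last):
  File "<stdin>", line 17, in <module>
  File "h.py", line 7, in at_z
    K,R,t=cam(n); d=R.T@np.linalg.inv(K)@[u,v,1]; o=-R.T@t
          ~~~^^^
  File "h.py", line 4, in cam
    c=camera_info(n); K=np.array([[c['fx'],0,c['cx']],[0,c['fy'],c['cy']],[0,0,1.]])
ValueError: time passes only in moves, steps and waits
```

View pics/c1.png

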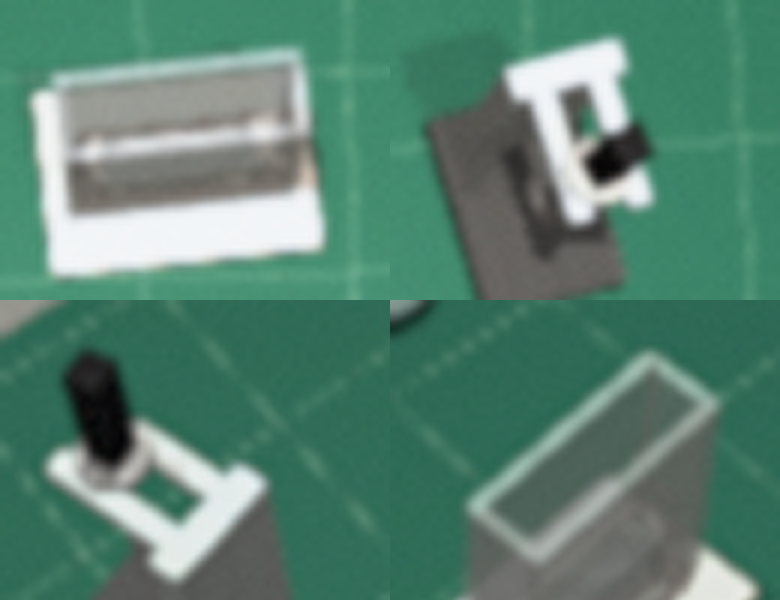

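View pics/c2.png

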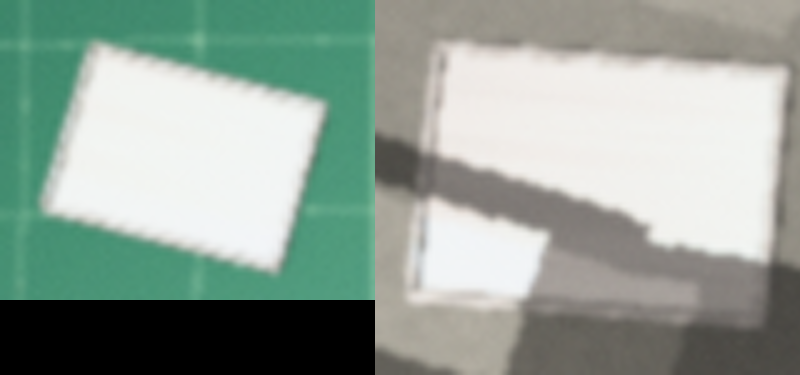

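Tray A (top (216,201)) measures 142 x 102 mm, so it is the right one; the other is larger. The crops show:
- **Tank rim:** sharp corners in the scene camera.
- **Fork:** opens towards the robot, with the handle end at top (446,173).

```bash
sed -i 's/^def cam(n):/import functools\n@functools.lru_cache(None)\ndef cam(n):/' h.py; python3 - <<'E'
from h import *
from scipy.optimize import least_squares
S=lambda a,b:(215+a/6,245+b/6)
sc=[(320+a/6,210+b/6) for a,b in((260,52),(328,103),(148,260),(80,207))]
W=np.array([at_z('scene',*p,128) for p in sc]);print('tank scene corners\n',W.round(1),W.mean(0), np.linalg.norm(W-np.roll(W,-1,0),axis=1))
tc=[(300+a/6,130+b/6) for a,b in((53,75),(300,48))]
V=np.array([at_z('top',*p,128) for p in tc]);print('top far rim corners',V.round(1))
print('handle top', at_z('top',446.2,173,206),at_z('scene',*S(92,60),206))
print('collar top', at_z('top',405+210/6,150+172/6,150),at_z('scene',*S(108,468-300),150))
f=lambda a,b:at_z('top',405+(a-390)/6,150+b/6,145).round(1)
print('fork top: tips',f(580,222),f(642,205),'bar corners',f(507,72),f(618,42),f(630,68),f(515,102))
g=lambda a,b:at_z('scene',*S(a,b-300),145).round(1)
print('fork scene: tipL',g(48,467),'bar corners',g(242,465),g(268,487),g(175,583),g(150,562))
for n in('top','scene'):
  D=np.load(n+'0.npz')['d'];P=cloud(n,D)
  R=dict(top=dict(tank=(300,130,362,180),fork=(405,150,465,205)),scene=dict(tank=(320,210,385,300),fork=(215,245,280,330)))[n]
  for k,(x0,y0,x1,y1) in R.items():
    s=P[y0:y1,x0:x1].reshape(-1,3)
    for lo,hi in ((55,95),(120,134),(138,152),(152,190),(190,220)):
        t=s[(s[:,2]>lo)&(s[:,2]<hi)]
        if len(t)>4: print(n,k,lo,hi,len(t),t.min(0).round(),t.max(0).round(),np.median(t,0).round(1),[np.round(x,1) for x in cv2.minAreaRect(t[:,:2].astype(np.float32))])
E
```

```text
tank scene corners
 [[578.5  38.6 128. ]
 [615.9  41.5 128. ]
 [625.5 -66.  128. ]
 [589.2 -69.7 128. ]] [602.26017265 -13.88248218 128.        ] [ 37.47626836 107.96693215  36.4981741  108.89192046]
top far rim corners [[612.9  38.7 128. ]
 [622.8 -70.7 128. ]]
handle top [ 506.51866072 -300.66365886  206.        ] [ 507.32266031 -292.89438399  206.        ]
collar top [ 503.53144989 -297.74105549  150.        ] [ 514.25939623 -300.67431966  150.        ]
fork top: tips [ 482.8 -289.1  145. ] [ 489.7 -316.1  145. ] bar corners [ 549.5 -261.2  145. ] [ 561.7 -309.9  145. ] [ 550.1 -314.5  145. ] [ 536.1 -263.9  145. ]
fork scene: tipL [ 496.3 -316.4  145. ] bar corners [ 542.5 -260.7  145. ] [ 556.6 -258.7  145. ] [ 567.7 -307.5  145. ] [ 554.6 -309.6  145. ]
top tank 55 95 295 [576. -70.  55.] [621.  40.  95.] [603.5 -15.3  74.8] [array([598.6, -14.7]), array([ 38.5, 108.8]), np.float64(4.0)]
top tank 120 134 251 [576. -70. 120.] [624.  41. 133.] [600.7 -17.6 127. ] [array([600.5, -15.2]), array([ 41.2, 109.9]), np.float64(5.0)]
top fork 55 95 55 [ 504. -310.   55.] [ 553. -258.   9
[... 1012 characters left out ...]
 -258.   95.] [ 558.7 -290.    75.2] [array([ 544.7, -295.1]), array([61.3, 45.8]), np.float64(39.2)]
scene fork 120 134 70 [ 509. -310.  120.] [ 566. -259.  134.] [ 560.  -288.8  126.8] [array([ 545.6, -293.9]), array([57., 45.]), np.float64(38.5)]
scene fork 138 152 388 [ 493. -317.  138.] [ 567. -259.  152.] [ 539.8 -293.7  145.7] [array([ 526.7, -288.3]), array([74. , 50.7]), np.float64(9.1)]
scene fork 152 190 104 [ 502. -309.  152.] [ 557. -276.  190.] [ 514.2 -298.4  169.2] [array([ 526.5, -285.8]), array([61.1, 21.4]), np.float64(36.7)]
scene fork 190 220 84 [ 497. -305.  190.] [ 520. -287.  211.] [ 511.9 -297.1  205. ] [array([ 508.4, -295.7]), array([17.8, 17.2]), np.float64(25.3)]
```

Emit:
drive_tool(offset=[[3,-3.8,0],[3,-3.8,0],[3,-3.8,0],[3,-3.8,0],[3,-3.8,0],[3,-3.8,0],[3,-3.8,0],[3,-3.8,0]], roll=[-7.1,-7.1,-7.1,-7.1,-7.1,-7.1,-7.1,-7.1], fingers=[1,1,1,1,1,1,1,1])

```text
time: 0.9
position: [374.4, 279.1, 303.7]
orientation: [[-0.343, 0.939, -0.0], [0.939, 0.343, -0.0], [-0.0, -0.0, -1.0]]
force: [0.9, 0.8, -0.2]
gripper_width: 85.4
finger_force: 0.0
```

Emit:
drive_tool(offset=[[1.5,-4.6,0],[1.5,-4.6,0],[1.5,-4.6,0],[1.5,-4.6,0],[1.5,-4.6,0],[1.5,-4.6,0],[1.5,-4.6,0],[1.5,-4.6,0]], roll=[0,0,0,0,0,0,0,0], fingers=[1,1,1,1,1,1,1,1])

```text
time: 1.7
position: [493.7, -89.2, 303.6]
orientation: [[-0.347, 0.938, -0.0], [0.938, 0.347, 0.0], [0.0, -0.0, -1.0]]
force: [0.7, 0.1, -0.1]
gripper_width: 85.5
finger_force: 0.0
```

Emit:
drive_tool(offset=[[0,-4,0],[0,-4,0],[0,-4,0],[0,-4,0],[0,0,0],[0,0,0]], roll=[0,0,0,0,0,0], fingers=[0.6,0.6,0.6,0.6,0.6,0.6])

```text
time: 2.3
position: [493.3, -247.8, 303.2]
orientation: [[-0.345, 0.938, -0.001], [0.938, 0.345, 0.001], [0.001, -0.001, -1.0]]
force: [-1.2, 0.2, -0.3]
gripper_width: 51.6
finger_force: 0.0
```

```bash
python3 - <<'E'
from h import *
s=read_state();print({k:np.round(s[k],2) for k in('time','position','orientation','joint_positions','force','gripper_width')})
E
```

```text
{'time': np.float64(2.3), 'position': array([ 493.27, -247.76,  303.19]), 'orientation': array([[-0.35,  0.94, -0.  ],
       [ 0.94,  0.35,  0.  ],
       [ 0.  , -0.  , -1.  ]]), 'joint_positions': array([-3.200e+01,  1.300e-01,  9.301e+01,  2.000e-02,  8.695e+01,
       -5.220e+01]), 'force': array([-1.23,  0.19, -0.26]), 'gripper_width': np.float64(51.57)}
```

Emit:
drive_tool(offset=[[1.4,-4.8,0],[0,0,0],[0,0,-2.5],[0,0,-2.5],[0,0,-1.8],[0,0,0],[0,0,0]], roll=[0,0,0,0,0,0,0], fingers=[0.6,0.6,0.6,0.6,0.6,0.6,0.6])

```text
time: 3.0
position: [507.9, -294.0, 236.2]
orientation: [[-0.348, 0.937, -0.0], [0.937, 0.348, 0.001], [0.001, -0.0, -1.0]]
force: [0.8, 0.9, 0.3]
gripper_width: 50.8
finger_force: 0.0
```

Emit:
drive_tool(offset=[[0,0,0],[0,0,0],[0,0,0],[0,0,0],[0,0,0],[0,0,0],[0,0,0],[0,0,0]], roll=[0,0,0,0,0,0,0,0], fingers=[0,0,0,0,0,0,0,0])

```text
time: 3.8
position: [508.3, -295.4, 237.5]
orientation: [[-0.347, 0.938, 0.002], [0.938, 0.347, -0.001], [-0.002, 0.002, -1.0]]
force: [-0.3, 1.2, 5.6]
gripper_width: 15.2
finger_force: 58.9
```

Emit:
drive_tool(offset=[[0,0,0.5],[0,0,0.5],[0,0,0.3],[0,0,0]], roll=[0,0,0,0], fingers=[0,0,0,0])

```text
time: 4.2
position: [507.9, -295.3, 249.5]
orientation: [[-0.347, 0.938, 0.001], [0.938, 0.347, -0.0], [-0.001, 0.0, -1.0]]
force: [-0.4, -0.2, -1.6]
gripper_width: 15.3
finger_force: 58.4
```

Emit:
drive_tool(offset=[[-0.97,-0.24,0],[-1.94,-0.48,0],[-1.94,-0.48,0],[-1.94,-0.48,0],[-0.97,-0.24,0],[0,0,0],[0,0,0]], roll=[0,0,0,0,0,0,0], fingers=[0,0,0,0,0,0,0])

```text
time: 4.9
position: [430.3, -314.3, 249.0]
orientation: [[-0.347, 0.938, 0.001], [0.938, 0.347, -0.0], [-0.0, 0.001, -1.0]]
force: [0.0, 0.1, -1.3]
gripper_width: 15.2
finger_force: 58.6
```

Emit:
drive_tool(offset=[[0,0,3],[0,0,3],[1.0,3.0,0],[1.7,3.7,0],[1.7,3.7,0],[1.7,3.7,0],[0.9,1.3,0],[0,0,0]], roll=[0,0,0,0,0,0,0,0], fingers=[0,0,0,0,0,0,0,0])

```text
time: 5.7
position: [501.6, -158.1, 308.9]
orientation: [[-0.351, 0.936, 0.0], [0.936, 0.351, 0.0], [0.0, 0.001, -1.0]]
force: [-0.6, -0.4, -1.2]
gripper_width: 15.4
finger_force: 58.7
```

Emit:
drive_tool(offset=[[0,0,0],[0,0,0],[0,0,0],[0,0,0]], roll=[0,0,0,0], fingers=[0,0,0,0])

```text
time: 6.1
position: [499.8, -161.2, 308.9]
orientation: [[-0.346, 0.938, -0.0], [0.938, 0.346, -0.0], [-0.0, -0.0, -1.0]]
force: [0.8, 0.6, -1.5]
gripper_width: 15.6
finger_force: 58.7
```

```bash
python3 - <<'E'
from h import *
s=read_state();P=s['position'];print(P,s['force'])
o=[]
for n in('scene','top'):
    p,d=grab_frame(n); np.savez(f'{n}1.npz',p=p,d=d)
    q=np.array([P[0],P[1],P[2]-150]); u,v=proj(n,q)[0]; x,y=int(u)-32,int(v)-37; print(n,x,y)
    o.append(cv2.resize(p[y:y+75,x:x+50],None,fx=8,fy=8,interpolation=cv2.INTER_CUBIC))
cv2.imwrite('pics/c3.png',np.hstack(o))
E
```

```text
[ 499.83156197 -161.16497727  308.88853474] [ 0.75788491  0.56645243 -1.46561611]
scene 247 196
top 355 143
```

View pics/c3.png

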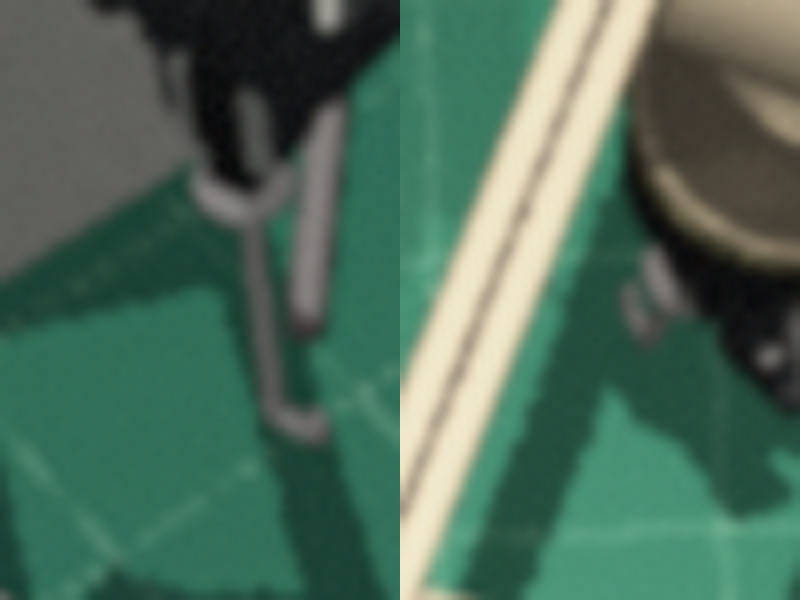

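```bash
python3 - <<'E'
from h import *
P=np.array([499.8,-161.2,308.9]); o=P-[0,0,92.5]
sh=lambda q:((proj('scene',q)-[247,196])*8).round(0)
sh2=lambda q:((proj('top',q)-[355,143])*8).round(0)
print('collar c',sh(o),'ring bottom toward cam', sh(o+[10,-9,0]))
for L in(93,103,113,123,133): print(L,'wire bottom',sh(o-[0,0,L-3]),sh2(o-[0,0,L-3]))
for k in range(4):
    a=np.radians(20.3+90*k); d=np.array([np.cos(a),np.sin(a),0])*16
    print(k,'tip off scene',sh(o-[0,0,110]+d)-sh(o-[0,0,110]),'top',sh2(o-[0,0,110]+d)-sh2(o-[0,0,110]))
print('up 11', sh(o-[0,0,99])-sh(o-[0,0,110]))
E
```

```text
collar c [[242. 181.]] ring bottom toward cam [[237. 219.]]
93 wire bottom [[266. 367.]] [[247. 320.]]
103 wire bottom [[268. 386.]] [[244. 325.]]
113 wire bottom [[271. 405.]] [[240. 331.]]
123 wire bottom [[273. 424.]] [[236. 336.]]
133 wire bottom [[276. 442.]] [[233. 342.]]
0 tip off scene [[44. 22.]] top [[-18. -44.]]
1 tip off scene [[ 28. -37.]] top [[-45.  17.]]
2 tip off scene [[-44. -21.]] top [[19. 44.]]
3 tip off scene [[-29.  38.]] top [[ 44. -17.]]
up 11 [[ -3. -21.]]
```

Emit:
drive_tool(offset=[[0,0,3],[0,0,3],[1.5,2.5,0],[2.5,4,0],[2.5,4,0],[2,3,0],[0.8,1.1,0],[0,0,0]], roll=[0,0,-3,-4,-4,-4,0,0], fingers=[0,0,0,0,0,0,0,0])

```text
time: 7.0
position: [593.7, -12.9, 368.5]
orientation: [[-0.096, 0.995, -0.001], [0.995, 0.096, 0.0], [0.0, -0.001, -1.0]]
force: [-0.1, -0.5, -1.7]
gripper_width: 15.2
finger_force: 58.8
```

Emit:
drive_tool(offset=[[0,0,0],[0,0,0],[0,0,0],[0,0,0]], roll=[0,0,0,0], fingers=[0,0,0,0])

```text
time: 7.4
position: [592.8, -15.2, 369.1]
orientation: [[-0.092, 0.996, 0.0], [0.996, 0.092, -0.0], [-0.0, 0.0, -1.0]]
force: [0.3, -0.5, -0.5]
gripper_width: 15.6
finger_force: 58.8
```

```bash
python3 - <<'E'
from h import *
s=read_state();P=s['position'];print(P,s['force'],s['joint_positions'].round(1))
p,d=grab_frame('scene'); np.savez('scene2.npz',p=p,d=d)
c=cv2.resize(p[190:265,315:395],None,fx=8,fy=8,interpolation=cv2.INTER_CUBIC)
# overlay of tank outline model (inner) at rim
C=np.array([601,-14.8]);a=np.radians(5.3);R=np.array([[np.cos(a),-np.sin(a)],[np.sin(a),np.cos(a)]])
for hx,hy in((14.5,50),(19.5,55)):
    W=np.array([[*(C+R@[x*hx,y*hy]),128] for x,y in((1,1),(-1,1),(-1,-1),(1,-1))])
    cv2.polylines(c,[((proj('scene',W)-[315,190]+.5)*8-.5).astype(np.int32)],True,(0,0,255),1)
o=P-[0,0,92.5]
W=np.array([o,o-[0,0,113],o-[0,0,113]+[*(R@[16,0]),0],o-[0,0,102]+[*(R@[16,0]),0]])
cv2.polylines(c,[((proj('scene',W)-[315,190]+.5)*8-.5).astype(np.int32)],False,(0,255,255),1)
cv2.imwrite('pics/c4.png',c)
E
```

```text
[592.84172977 -15.22039659 369.13136926] [ 0.2994382  -0.47835551 -0.5229796 ] [ -6.4   5.4  80.8  -0.   93.8 -11.7]
```

View pics/c4.png

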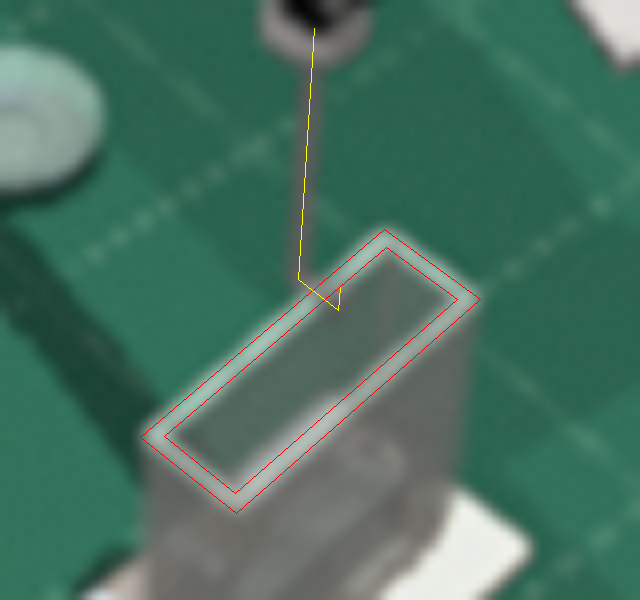

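The overlay agrees with the tank rim and the rod to about 1 mm. The hook's underside comes out near 116 mm below the collar. I'll lower it with the foot across the bail and feel for the bail from above.

Emit:
drive_tool(offset=[[0,0,-1.5],[0,0,-1.5],[0,0,-0.5],[0,0,-0.5],[0,0,-0.5],[0,0,-0.5],[0,0,0]], roll=[0,0,0,0,0,0,0], fingers=[0,0,0,0,0,0,0])

```text
time: 8.15
position: [592.9, -14.2, 318.1]
orientation: [[-0.093, 0.996, -0.001], [0.996, 0.093, 0.0], [0.0, -0.001, -1.0]]
force: [0.3, -1.2, -1.7]
gripper_width: 15.4
finger_force: 58.9
```

Emit:
drive_tool(offset=[[0,0,-0.5],[0,0,-0.5],[0,0,-0.5],[0,0,-0.5],[0,0,-0.5],[0,0,0],[0,0,0]], roll=[0,0,0,0,0,0,0], fingers=[0,0,0,0,0,0,0])

```text
time: 8.85
position: [593.0, -14.3, 293.7]
orientation: [[-0.093, 0.996, -0.0], [0.996, 0.093, 0.0], [0.0, -0.0, -1.0]]
force: [0.5, 0.5, -1.1]
gripper_width: 14.9
finger_force: 58.9
```

Emit:
drive_tool(offset=[[0,0,-0.15],[0,0,-0.15],[0,0,-0.15],[0,0,0],[0,0,0]], roll=[0,0,0,0,0], fingers=[0,0,0,0,0])

```text
time: 9.35
position: [593.1, -14.3, 289.4]
orientation: [[-0.093, 0.996, -0.0], [0.996, 0.093, 0.0], [0.0, -0.0, -1.0]]
force: [0.3, 0.3, -1.7]
gripper_width: 15.2
finger_force: 58.9
```

Emit:
drive_tool(offset=[[0,0,-0.1],[0,0,-0.1],[0,0,-0.1],[0,0,-0.1],[0,0,0],[0,0,0]], roll=[0,0,0,0,0,0], fingers=[0,0,0,0,0,0])

```text
time: 9.95
position: [593.1, -14.3, 285.4]
orientation: [[-0.093, 0.996, -0.0], [0.996, 0.093, 0.0], [0.0, -0.0, -1.0]]
force: [0.6, -0.6, -1.2]
gripper_width: 15.1
finger_force: 58.9
```

Emit:
drive_tool(offset=[[0,0,-0.1],[0,0,-0.1],[0,0,-0.1],[0,0,0],[0,0,0]], roll=[0,0,0,0,0], fingers=[0,0,0,0,0])

```text
time: 10.45
position: [593.1, -14.3, 282.3]
orientation: [[-0.093, 0.996, -0.0], [0.996, 0.093, 0.0], [0.0, -0.0, -1.0]]
force: [0.9, 0.0, -2.0]
gripper_width: 15.0
finger_force: 58.9
```

Emit:
drive_tool(offset=[[0,0,-0.1],[0,0,-0.1],[0,0,0],[0,0,0]], roll=[0,0,0,0], fingers=[0,0,0,0])

```text
time: 10.85
position: [593.1, -14.3, 280.3]
orientation: [[-0.093, 0.996, -0.0], [0.996, 0.093, 0.0], [0.0, -0.0, -1.0]]
force: [-0.2, 0.3, -2.1]
gripper_width: 15.3
finger_force: 58.9
```

Emit:
drive_tool(offset=[[0,0,-0.1],[0,0,-0.1],[0,0,0],[0,0,0]], roll=[0,0,0,0], fingers=[0,0,0,0])

```text
time: 11.25
position: [593.1, -14.3, 278.3]
orientation: [[-0.093, 0.996, -0.0], [0.996, 0.093, -0.0], [-0.0, -0.0, -1.0]]
force: [0.2, 0.8, -0.9]
gripper_width: 15.3
finger_force: 58.9
```

Emit:
drive_tool(offset=[[0,0,-0.1],[0,0,0],[0,0,0]], roll=[0,0,0], fingers=[0,0,0])

```text
time: 11.55
position: [593.1, -14.3, 277.3]
orientation: [[-0.093, 0.996, -0.0], [0.996, 0.093, 0.0], [0.0, -0.0, -1.0]]
force: [-0.5, 0.2, -1.7]
gripper_width: 15.2
finger_force: 58.9
```

Emit:
drive_tool(offset=[[0,0,-0.1],[0,0,0],[0,0,0]], roll=[0,0,0], fingers=[0,0,0])

```text
time: 11.85
position: [593.2, -14.3, 276.7]
orientation: [[-0.093, 0.996, 0.0], [0.996, 0.093, -0.0], [-0.0, 0.0, -1.0]]
force: [-1.0, -0.4, 0.0]
gripper_width: 15.4
finger_force: 59.2
```

Emit:
drive_tool(offset=[[0,0,-0.1],[0,0,0],[0,0,0]], roll=[0,0,0], fingers=[0,0,0])

```text
time: 12.15
position: [593.5, -14.3, 276.4]
orientation: [[-0.093, 0.996, 0.001], [0.996, 0.093, -0.0], [-0.0, 0.001, -1.0]]
force: [-0.8, 0.4, 5.1]
gripper_width: 15.2
finger_force: 59.8
```

Contact with the bail came at TCP z ≈ 276.9, so the hook's underside is at TCP − 208. Next I raise, turn the foot along y and go down beside the bail.

Emit:
drive_tool(offset=[[0,0,0.7],[0,0,0.7],[0,0,0],[0,0,0],[0,0,0],[0,0,0],[0,0,0],[0,0,0]], roll=[0,0,7.5,7.5,7.5,7.5,7.5,7.5], fingers=[0,0,0,0,0,0,0,0])

```text
time: 12.95
position: [593.1, -14.3, 289.6]
orientation: [[-0.773, 0.634, -0.0], [0.634, 0.773, 0.0], [0.0, -0.0, -1.0]]
force: [-0.5, 1.7, -1.3]
gripper_width: 15.4
finger_force: 58.9
```

Emit:
drive_tool(offset=[[0,0,0],[0,0,0],[0,0,0],[0,0,0],[0,0,0],[0,0,0],[0,0,0],[0,0,0]], roll=[7.5,7.5,7.5,7.5,7.5,7.5,0,0], fingers=[0,0,0,0,0,0,0,0])

```text
time: 13.75
position: [593.2, -14.2, 289.5]
orientation: [[-0.996, -0.089, 0.0], [-0.089, 0.996, 0.0], [-0.0, 0.0, -1.0]]
force: [0.2, 0.7, -1.8]
gripper_width: 15.4
finger_force: 58.9
```

Emit:
drive_tool(offset=[[0,0,-0.3],[0,0,-0.3],[0,0,-0.3],[0,0,-0.3],[0,0,0],[0,0,0]], roll=[0,0,0,0,0,0], fingers=[0,0,0,0,0,0])

```text
time: 14.35
position: [593.0, -14.3, 277.2]
orientation: [[-0.996, -0.093, -0.0], [-0.093, 0.996, 0.0], [0.0, 0.0, -1.0]]
force: [-0.3, 0.3, -2.4]
gripper_width: 15.4
finger_force: 58.9
```

Emit:
drive_tool(offset=[[0,0,-0.2],[0,0,-0.2],[0,0,-0.2],[0,0,-0.2],[0,0,-0.2],[0,0,0],[0,0,0]], roll=[0,0,0,0,0,0,0], fingers=[0,0,0,0,0,0,0])

```text
time: 15.05
position: [593.1, -14.3, 267.3]
orientation: [[-0.996, -0.093, -0.0], [-0.093, 0.996, 0.0], [0.0, 0.0, -1.0]]
force: [0.4, -0.5, -1.4]
gripper_width: 15.2
finger_force: 58.9
```

Emit:
drive_tool(offset=[[0,0,-0.2],[0,0,-0.2],[0,0,-0.2],[0,0,-0.2],[0,0,-0.2],[0,0,-0.2],[0,0,0],[0,0,0]], roll=[0,0,0,0,0,0,0,0], fingers=[0,0,0,0,0,0,0,0])

```text
time: 15.85
position: [593.1, -14.3, 255.3]
orientation: [[-0.996, -0.093, -0.0], [-0.093, 0.996, -0.0], [0.0, -0.0, -1.0]]
force: [-0.2, 0.1, -0.8]
gripper_width: 15.1
finger_force: 58.9
```

Emit:
drive_tool(offset=[[0,0,-0.05],[0,0,0],[0,0,0],[0,0,0],[0,0,0],[0,0,0]], roll=[-7.5,-7.5,-7.5,-7.5,-7.5,-7.5], fingers=[0,0,0,0,0,0])

```text
time: 16.45
position: [593.2, -14.3, 255.1]
orientation: [[-0.766, 0.643, 0.0], [0.643, 0.766, -0.0], [-0.0, 0.0, -1.0]]
force: [0.4, -0.0, -0.9]
gripper_width: 15.7
finger_force: 59.0
```

Emit:
drive_tool(offset=[[0,0,0],[0,0,0],[0,0,0],[0,0,0],[0,0,0],[0,0,0],[0,0,0],[0,0,0]], roll=[-7.5,-7.5,-7.5,-7.5,-7.5,-7.5,0,0], fingers=[0,0,0,0,0,0,0,0])

```text
time: 17.25
position: [593.2, -14.3, 255.0]
orientation: [[-0.097, 0.995, 0.0], [0.995, 0.097, -0.0], [-0.0, 0.0, -1.0]]
force: [-0.9, -0.6, -1.9]
gripper_width: 15.2
finger_force: 59.0
```

Emit:
drive_tool(offset=[[0,0,0.2],[0,0,0.2],[0,0,0.2],[0,0,0.2],[0,0,0.2],[0,0,0],[0,0,0]], roll=[0,0,0,0,0,0,0], fingers=[0,0,0,0,0,0,0])

```text
time: 17.95
position: [593.1, -14.3, 264.9]
orientation: [[-0.093, 0.996, 0.0], [0.996, 0.093, -0.0], [-0.0, 0.0, -1.0]]
force: [0.1, 0.8, -1.6]
gripper_width: 15.4
finger_force: 59.0
```

Emit:
drive_tool(offset=[[0,0,0.1],[0,0,0.1],[0,0,0.1],[0,0,0.1],[0,0,0],[0,0,0]], roll=[0,0,0,0,0,0], fingers=[0,0,0,0,0,0])

```text
time: 18.55
position: [593.0, -14.3, 268.7]
orientation: [[-0.093, 0.996, -0.0], [0.996, 0.093, 0.0], [0.0, -0.0, -1.0]]
force: [-0.7, -0.2, -3.0]
gripper_width: 15.1
finger_force: 58.8
```

Emit:
drive_tool(offset=[[0,0,0.1],[0,0,0.1],[0,0,0.1],[0,0,0]], roll=[0,0,0,0], fingers=[0,0,0,0])

```text
time: 18.95
position: [593.3, -14.3, 272.2]
orientation: [[-0.093, 0.996, 0.0], [0.996, 0.093, -0.0], [-0.0, 0.0, -1.0]]
force: [-0.5, 0.6, -2.9]
gripper_width: 15.3
finger_force: 58.7
```

Emit:
drive_tool(offset=[[0,0,0.1],[0,0,0.1],[0,0,0.1],[0,0,0.1]], roll=[0,0,0,0], fingers=[0,0,0,0])

```text
time: 19.35
position: [593.1, -14.3, 276.0]
orientation: [[-0.093, 0.996, 0.0], [0.996, 0.093, -0.0], [-0.0, 0.0, -1.0]]
force: [-0.9, 0.3, -4.1]
gripper_width: 15.1
finger_force: 58.7
```

Emit:
drive_tool(offset=[[0,0,0.1],[0,0,0.1],[0,0,0.1],[0,0,0.1]], roll=[0,0,0,0], fingers=[0,0,0,0])

```text
time: 19.75
position: [593.0, -14.2, 279.6]
orientation: [[-0.093, 0.996, -0.001], [0.996, 0.093, 0.0], [0.0, -0.001, -1.0]]
force: [-0.2, 0.5, -6.4]
gripper_width: 15.2
finger_force: 58.5
```

Emit:
drive_tool(offset=[[0,0,0.1],[0,0,0.1],[0,0,0.1],[0,0,0.1]], roll=[0,0,0,0], fingers=[0,0,0,0])

```text
time: 20.15
position: [592.8, -14.3, 283.2]
orientation: [[-0.093, 0.996, -0.001], [0.996, 0.093, 0.0], [0.0, -0.001, -1.0]]
force: [1.0, 0.0, -10.9]
gripper_width: 14.9
finger_force: 58.4
```

Emit:
drive_tool(offset=[[0,0,0.1],[0,0,0.1],[0,0,0.1],[0,0,0.1],[0,0,0.1],[0,0,0.1]], roll=[0,0,0,0,0,0], fingers=[0,0,0,0,0,0])

```text
time: 20.75
position: [593.8, -14.3, 291.5]
orientation: [[-0.093, 0.996, 0.003], [0.996, 0.093, -0.0], [-0.0, 0.003, -1.0]]
force: [-0.9, -0.5, -3.7]
gripper_width: 15.2
finger_force: 60.0
```

The rack is past the leaves: the force peaked at 11 N and is now down to weight only. Lifting it out steadily.

Emit:
drive_tool(offset=[[0,0,0.3],[0,0,0.6],[0,0,0.8],[0,0,0.8],[0,0,0.8],[0,0,0.8],[0,0,0.8],[0,0,0.8]], roll=[0,0,0,0,0,0,0,0], fingers=[0,0,0,0,0,0,0,0])

```text
time: 21.55
position: [593.1, -14.3, 347.7]
orientation: [[-0.093, 0.996, 0.0], [0.996, 0.093, -0.0], [-0.0, 0.0, -1.0]]
force: [-1.5, -0.5, -3.5]
gripper_width: 15.4
finger_force: 60.0
```

Emit:
drive_tool(offset=[[0,0,0.8],[0,0,0.8],[0,0,0.8],[0,0,0.8],[0,0,0.8],[0,0,0.8],[0,0,0.5],[0,0,0.3]], roll=[0,0,0,0,0,0,0,0], fingers=[0,0,0,0,0,0,0,0])

```text
time: 22.35
position: [593.3, -14.3, 403.6]
orientation: [[-0.093, 0.996, 0.001], [0.996, 0.093, -0.0], [-0.0, 0.001, -1.0]]
force: [0.4, -1.1, -3.4]
gripper_width: 15.5
finger_force: 60.0
```

```bash
python3 - <<'E'
from h import *
s=read_state();P=s['position'];print(P,s['force'],s['joint_positions'].round(1))
p,d=grab_frame('scene'); np.savez('scene3.npz',p=p,d=d)
c=cv2.resize(p[170:270,300:420],None,fx=5,fy=5,interpolation=cv2.INTER_CUBIC)
cv2.imwrite('pics/c5.png',c)
E
```

```text
[593.25541201 -14.29607401 403.63927906] [ 0.36419411 -1.07673679 -3.44297407] [ -6.3   5.3  77.3   0.   97.4 -11.7]
```

View pics/c5.png

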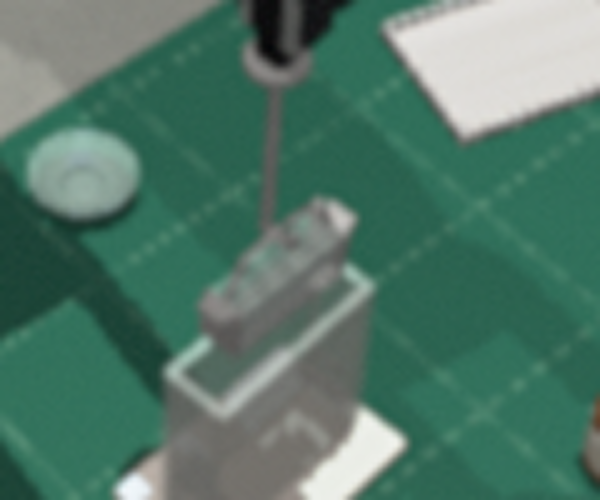

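The rack hangs level on the hook, clear above the rim, at crop (280,270). Now to the tray.

Emit:
drive_tool(offset=[[-0.12,0.32,0],[-0.24,0.65,0],[-0.48,1.3,0],[-0.72,1.94,0],[-0.84,2.27,0],[-0.84,2.27,0],[-0.84,2.27,0],[-0.84,2.27,0]], roll=[0,0,-1.5,-1.5,-1.5,-1.5,-1.5,-1.5], fingers=[0,0,0,0,0,0,0,0])

```text
time: 23.2
position: [543.1, 120.0, 402.4]
orientation: [[0.065, 0.998, -0.001], [0.998, -0.065, 0.0], [0.0, -0.001, -1.0]]
force: [0.5, 0.1, -2.8]
gripper_width: 15.1
finger_force: 60.0
```

Emit:
drive_tool(offset=[[-0.84,2.27,0],[-0.84,2.27,0],[-0.84,2.27,0],[-0.84,2.27,0],[-0.72,1.94,0],[-0.6,1.6,0],[-0.6,1.6,0],[-0.48,1.3,0]], roll=[-1.5,-1.5,-1.5,-1.5,-1.5,-1.5,-1.5,-1.5], fingers=[0,0,0,0,0,0,0,0])

```text
time: 24.0
position: [485.3, 275.1, 402.4]
orientation: [[0.27, 0.963, -0.001], [0.963, -0.27, 0.0], [-0.0, -0.001, -1.0]]
force: [-0.1, -0.2, -3.2]
gripper_width: 15.2
finger_force: 60.0
```

Emit:
drive_tool(offset=[[-0.48,1.3,0],[-0.36,0.97,0],[-0.24,0.65,0],[-0.12,0.32,0],[-0.12,0.32,0],[0,0,0],[0,0,0],[0,0,0]], roll=[0,0,0,0,0,0,0,0], fingers=[0,0,0,0,0,0,0,0])

```text
time: 24.8
position: [473.3, 309.1, 402.9]
orientation: [[0.271, 0.963, 0.0], [0.963, -0.271, -0.0], [-0.0, 0.0, -1.0]]
force: [0.6, -1.1, -3.4]
gripper_width: 15.1
finger_force: 60.0
```

Emit:
drive_tool(offset=[[0,0,-0.5],[0,0,-1.5],[0,0,-2],[0,0,-2],[0,0,-2],[0,0,-2],[0,0,-1.2],[0,0,-0.6]], roll=[0,0,0,0,0,0,0,0], fingers=[0,0,0,0,0,0,0,0])

```text
time: 25.6
position: [472.3, 308.9, 282.5]
orientation: [[0.27, 0.963, -0.003], [0.963, -0.27, -0.002], [-0.002, -0.002, -1.0]]
force: [-0.7, 0.4, -3.2]
gripper_width: 15.2
finger_force: 59.9
```

Emit:
drive_tool(offset=[[0,0,-0.3],[0,0,-0.3],[0,0,-0.3],[0,0,-0.3],[0,0,0],[0,0,0]], roll=[0,0,0,0,0,0], fingers=[0,0,0,0,0,0])

```text
time: 26.2
position: [473.2, 309.4, 273.1]
orientation: [[0.27, 0.963, 0.0], [0.963, -0.27, 0.0], [0.0, 0.0, -1.0]]
force: [0.1, 0.2, -3.2]
gripper_width: 15.1
finger_force: 59.9
```

Emit:
drive_tool(offset=[[0,0,-0.1],[0,0,-0.1],[0,0,-0.1],[0,0,-0.1],[0,0,-0.1],[0,0,0],[0,0,0]], roll=[0,0,0,0,0,0,0], fingers=[0,0,0,0,0,0,0])

```text
time: 26.9
position: [473.1, 309.4, 267.9]
orientation: [[0.27, 0.963, -0.0], [0.963, -0.27, -0.0], [-0.0, -0.0, -1.0]]
force: [0.6, 0.2, -2.8]
gripper_width: 15.4
finger_force: 59.9
```

Emit:
drive_tool(offset=[[0,0,-0.2],[0,0,-0.2],[0,0,-0.2],[0,0,-0.15],[0,0,-0.1],[0,0,-0.1],[0,0,0],[0,0,0]], roll=[0,0,0,0,0,0,0,0], fingers=[0,0,0,0,0,0,0,0])

```text
time: 27.7
position: [473.2, 309.5, 258.4]
orientation: [[0.27, 0.963, 0.0], [0.963, -0.27, 0.0], [0.0, 0.0, -1.0]]
force: [0.2, 0.3, -3.8]
gripper_width: 15.4
finger_force: 60.1
```

Emit:
drive_tool(offset=[[0,0,-0.1],[0,0,-0.1],[0,0,-0.1],[0,0,0],[0,0,0],[0,0,0],[0,0,0]], roll=[0,0,0,0,0,0,0], fingers=[0,0,0,0,0,0,0])

```text
time: 28.4
position: [473.1, 309.4, 255.4]
orientation: [[0.27, 0.963, 0.0], [0.963, -0.27, -0.0], [0.0, 0.0, -1.0]]
force: [0.0, 0.7, -1.5]
gripper_width: 15.1
finger_force: 60.1
```

Emit:
drive_tool(offset=[[0,0,-0.1],[0,0,-0.1],[0,0,-0.1],[0,0,0],[0,0,0],[0,0,0],[0,0,0]], roll=[0,0,0,0,0,0,0], fingers=[0,0,0,0,0,0,0])

```text
time: 29.1
position: [473.2, 309.4, 252.4]
orientation: [[0.27, 0.963, 0.0], [0.963, -0.27, 0.0], [0.0, 0.0, -1.0]]
force: [-0.2, -0.4, -1.3]
gripper_width: 15.3
finger_force: 60.1
```

The rack stands in the tray and only the rod's weight is left on the wrist. I lower the tip below the bail and back straight out.

Emit:
drive_tool(offset=[[0,0,-0.15],[0,0,-0.15],[0,0,-0.15],[0,0,-0.15],[0,0,-0.1],[0,0,0],[0,0,0]], roll=[0,0,0,0,0,0,0], fingers=[0,0,0,0,0,0,0])

```text
time: 29.8
position: [473.1, 309.4, 245.4]
orientation: [[0.27, 0.963, -0.0], [0.963, -0.27, -0.0], [-0.0, -0.0, -1.0]]
force: [1.3, 0.2, -2.0]
gripper_width: 14.9
finger_force: 60.1
```

Emit:
drive_tool(offset=[[-0.19,0.05,0],[-0.19,0.05,0],[-0.19,0.05,0],[0,0,0],[0,0,0]], roll=[0,0,0,0,0], fingers=[0,0,0,0,0])

```text
time: 30.3
position: [467.4, 311.0, 245.4]
orientation: [[0.27, 0.963, 0.0], [0.963, -0.27, 0.0], [0.0, 0.0, -1.0]]
force: [0.3, -0.1, -1.8]
gripper_width: 15.1
finger_force: 60.1
```

Emit:
drive_tool(offset=[[-0.19,0.05,0],[-0.29,0.08,0],[-0.29,0.08,0],[-0.38,0.11,0],[-0.38,0.11,0],[-0.5,0.15,0],[-0.5,0.15,0],[0,0,0]], roll=[0,0,0,0,0,0,0,0], fingers=[0,0,0,0,0,0,0,0])

```text
time: 31.1
position: [441.4, 318.5, 245.4]
orientation: [[0.27, 0.963, -0.0], [0.963, -0.27, 0.0], [-0.0, -0.0, -1.0]]
force: [-0.3, 0.2, -1.0]
gripper_width: 15.5
finger_force: 60.1
```

Emit:
drive_tool(offset=[[0,0,1],[0,0,2],[0,0,2],[0,0,2],[0,0,2],[0,0,2],[0,0,0],[0,0,0]], roll=[0,0,0,0,0,0,0,0], fingers=[0,0,0,0,0,0,0,0])

```text
time: 31.9
position: [442.4, 318.3, 355.8]
orientation: [[0.27, 0.963, 0.001], [0.963, -0.27, 0.001], [0.001, 0.001, -1.0]]
force: [0.8, -0.8, -1.9]
gripper_width: 15.1
finger_force: 60.4
```

```bash
python3 - <<'E'
from h import *
s=read_state();print(s['position'],s['force'])
o=[]
p,d=grab_frame('scene')
cv2.imwrite('pics/c6.png',cv2.resize(p[120:220,350:470],None,fx=5,fy=5,interpolation=cv2.INTER_CUBIC))
P=cloud('scene',d)[120:220,350:470].reshape(-1,3);t=P[(P[:,2]>26)&(P[:,2]<66)&(abs(P[:,0]-481)<60)&(abs(P[:,1]-307)<75)]
print(len(t),t.mean(0),cv2.minAreaRect(t[:,:2].astype(np.float32)))
E
```

```text
[442.41791959 318.2644914  355.79733885] [ 0.83133601 -0.81025599 -1.89943695]
223 [480.3370133  305.64448058  37.00056984] ((479.22967529296875, 308.22833251953125), (95.26844787597656, 25.863954544067383), 74.07836151123047)
```

View pics/c6.png

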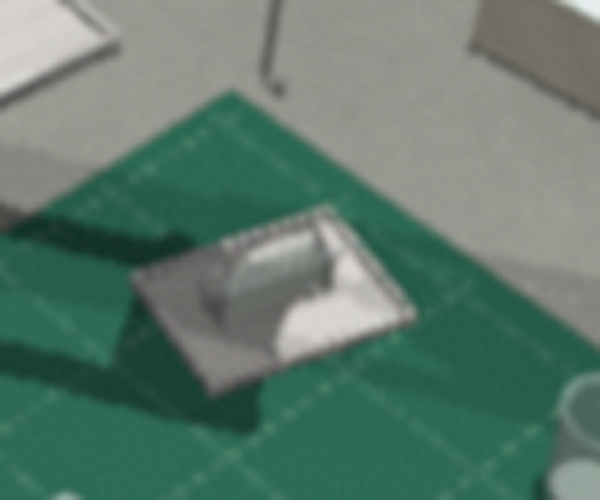

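The rack stands upright, centred in the tray (479,308) at crop (280,270). Now I return the rod.

Emit:
drive_tool(offset=[[0,-1.5,0],[0,-3,0],[0,-4.5,0],[0,-4.5,0],[0,-4.5,0],[0,-4.5,0],[0,-4.5,0],[0,-4.5,0]], roll=[0,3,3,3,3,3,3,3], fingers=[0,0,0,0,0,0,0,0])

```text
time: 32.75
position: [440.9, 1.0, 354.2]
orientation: [[-0.095, 0.995, -0.002], [0.995, 0.095, -0.0], [0.0, -0.002, -1.0]]
force: [0.8, 0.1, -1.6]
gripper_width: 15.4
finger_force: 60.2
```

Emit:
drive_tool(offset=[[0,-4.5,0],[0,-4.5,0],[0,-4.5,0],[0,-4.5,0],[-0.3,-4.5,0],[-0.3,-4,0],[-0.3,-3,0],[-0.3,-2,0]], roll=[3,3,3,3,3,0,0,0], fingers=[0,0,0,0,0,0,0,0])

```text
time: 33.55
position: [428.4, -314.1, 353.7]
orientation: [[-0.345, 0.939, -0.002], [0.939, 0.345, 0.001], [0.002, -0.002, -1.0]]
force: [-0.1, 0.2, -0.4]
gripper_width: 15.1
finger_force: 60.2
```

Emit:
drive_tool(offset=[[0,-0.2,0],[0,0,-2],[0,0,-3],[0,0,-3],[0,0,-2],[0,0,0],[0,0,0]], roll=[0,0,0,0,0,0,0], fingers=[0,0,0,0,0,0,0])

```text
time: 34.25
position: [429.8, -313.2, 255.3]
orientation: [[-0.348, 0.938, -0.001], [0.938, 0.348, 0.001], [0.001, -0.001, -1.0]]
force: [0.0, 0.3, -1.7]
gripper_width: 15.3
finger_force: 60.2
```

Emit:
drive_tool(offset=[[0,0,-0.3],[1,0.25,0],[1.9,0.45,0],[1.9,0.45,0],[1.9,0.45,0],[1,0.2,0],[0,0,0],[0,0,0]], roll=[0,0,0,0,0,0,0,0], fingers=[0,0,0,0,0,0,0,0])

```text
time: 35.05
position: [507.1, -295.8, 252.5]
orientation: [[-0.348, 0.938, -0.0], [0.938, 0.348, -0.0], [-0.0, -0.0, -1.0]]
force: [-0.2, -0.2, -1.5]
gripper_width: 15.5
finger_force: 60.3
```

```bash
python3 - <<'E'
from h import *
s=read_state();print(s['position'],s['force'])
E
```

```text
[ 507.05700042 -295.8094165   252.52561495] [-0.21150539 -0.15012457 -1.5047875 ]
```

Emit:
drive_tool(offset=[[0.08,0.04,-0.4],[0,0,-0.4],[0,0,-0.3],[0,0,-0.2],[0,0,0],[0,0,0]], roll=[0,0,0,0,0,0], fingers=[0,0,0,0,0,0])

```text
time: 35.65
position: [507.8, -295.5, 239.4]
orientation: [[-0.347, 0.938, -0.0], [0.938, 0.347, -0.0], [-0.0, -0.0, -1.0]]
force: [-0.1, -1.0, -1.2]
gripper_width: 15.2
finger_force: 60.3
```

Emit:
drive_tool(offset=[[0,0,-0.1],[0,0,-0.1],[0,0,0],[0,0,0]], roll=[0,0,0,0], fingers=[0,0,0,0])

```text
time: 36.05
position: [508.1, -295.4, 237.6]
orientation: [[-0.347, 0.938, 0.0], [0.938, 0.347, -0.0], [-0.0, 0.0, -1.0]]
force: [-0.2, 0.2, 1.0]
gripper_width: 15.4
finger_force: 60.4
```

Contact, at the same height as when I gripped it. Opening slowly.

Emit:
drive_tool(offset=[[0,0,0],[0,0,0],[0,0,0],[0,0,0],[0,0,0],[0,0,0],[0,0,0],[0,0,0]], roll=[0,0,0,0,0,0,0,0], fingers=[0.22,0.28,0.34,0.4,0.5,0.6,0.6,0.6])

```text
time: 36.85
position: [507.9, -295.4, 237.4]
orientation: [[-0.347, 0.938, -0.0], [0.938, 0.347, -0.0], [0.0, -0.0, -1.0]]
force: [-0.1, 0.5, 0.4]
gripper_width: 51.1
finger_force: 0.0
```

Emit:
drive_tool(offset=[[0,0,1],[0,0,2],[0,0,3],[0,0,4],[0,0,4],[-4,0,0],[-4,0,0],[-4,0,0]], roll=[0,0,0,0,0,0,0,0], fingers=[0.6,0.6,0.6,0.6,0.6,0.6,0.6,0.6])

```text
time: 37.65
position: [386.9, -295.3, 378.6]
orientation: [[-0.348, 0.938, 0.001], [0.938, 0.348, -0.001], [-0.001, 0.001, -1.0]]
force: [-0.1, -1.0, 0.7]
gripper_width: 51.2
finger_force: 0.0
```

Emit:
drive_tool(offset=[[0,0,0],[0,0,0],[0,0,0],[0,0,0],[0,0,0],[0,0,0],[0,0,0],[0,0,0]], roll=[0,0,0,0,0,0,0,0], fingers=[0.6,0.6,0.6,0.6,0.6,0.6,0.6,0.6])

```text
time: 38.45
position: [388.1, -295.3, 377.3]
orientation: [[-0.347, 0.938, -0.0], [0.938, 0.347, 0.0], [0.0, -0.0, -1.0]]
force: [0.8, -0.0, 0.7]
gripper_width: 51.0
finger_force: 0.0
```

```bash
python3 - <<'E'
from h import *
s=read_state();print(s['position'],s['force'])
p,d=grab_frame('scene')
cv2.imwrite('pics/c7.png',np.vstack([cv2.resize(p[235:325,195:295],None,fx=5,fy=5,interpolation=cv2.INTER_CUBIC)]))
P=cloud('scene',d)[235:325,195:295].reshape(-1,3);t=P[(P[:,2]>190)&(P[:,2]<215)&(abs(P[:,0]-507)<25)&(abs(P[:,1]+296)<25)]
print(len(t),t.max(0),cv2.minAreaRect(t[:,:2].astype(np.float32)))
P=cloud('scene',d).reshape(-1,3);t=P[(P[:,2]>26)&(P[:,2]<66)&(abs(P[:,0]-481)<60)&(abs(P[:,1]-307)<75)];print(cv2.minAreaRect(t[:,:2].astype(np.float32)))
E
```

```text
[ 388.0768348  -295.34617527  377.26845671] [ 0.77024028 -0.00884148  0.73341064]
81 [ 519.53631332 -285.93621578  210.16110037] ((509.6650695800781, -295.59173583984375), (17.126710891723633, 17.401229858398438), 21.107467651367188)
((480.42279052734375, 306.4419860839844), (98.62513732910156, 26.426410675048828), 75.51675415039062)
```

View pics/c7.png

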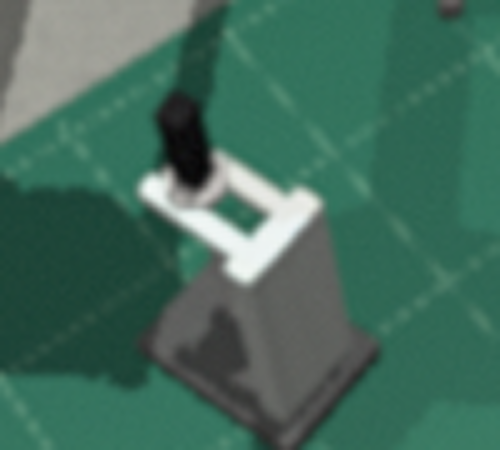

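The rod hangs upright in the fork, its collar on the prongs at crop (195,190). The rack still stands in the tray. Handing in.

```bash
python3 -c "
from workcell import close_job
print(close_job())"
```

```text
the job is handed in; nothing more can be done
None
```

The job is handed in, with no verdict reported back: the rack stands upright and unhooked in the 100 x 140 mm drip tray, the rod hangs by its collar in the fork, and the arm is clear after about 38 s, with a peak wrist reading of about 11 N.

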